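# Raise the over-centre hold-down arm and push the nest out to the bin

### The job

Open the small bench fixture for unloading: first push its counterweighted hold-down arm up past its balance point so that it stays raised against its stop, then push the sliding nest, with the metal adapter still lying in its pocket, fully along the track to the end where the small open bin stands. Do this by pushing only: do not lift the adapter out, and do not pick up or shift the bin, the solder spool, the dust cap or the marker pen standing around.

Things in the scene. Friction and masses are not known exactly. Their poses are not given: they have to be found in the camera images.
- fixture: Fixed fixture: aluminium base plate 215 (x) x 290 (y) x 12 mm on the bench, a track along its y axis and, behind it (+x), two cheeks 125 mm high with the arm's hinge. Origin on the bench under the track's middle; x points from the track to the hinge (away from the robot, turned up to 0.3 rad), y along the track, z up. The plate reaches from x -80 to +135 mm.
- bar_hinge (a point): Centre of the arm's hinge between the cheeks: 95 mm behind (+x) and 90 mm above the fixture's origin. The hinge axis is the fixture's y axis.
- hold_down (a joint): Angle of the hold-down arm, rad: 0 = down over the nest (start), grows as it swings up and back, 1.35 = against its raised stop. Below the balance point (about 0.6 rad) it falls back down; beyond it, it falls on by itself to the raised stop within about 3 s. About 0.8 kg; a push of 2 to 3 N at the handle starts it.
- bar_handle (a point): Centre of the cross handle at the arm's free end: round steel bar 14 mm thick, 56 mm long along fixture y, black end caps 18 mm. Arm down: 140 mm in front (-x) of the hinge, 70 mm above it, 160 mm above the bench; can be pushed from the robot's side and from below, then moves on a 157 mm circle about the hinge. Raised: 38 mm behind the hinge, 152 mm above it.
- bar_foot (a point): Rubber foot (20 mm wide) under a 10 mm stem that hangs from the arm, 95 mm in front of the hinge, to 3 mm above the adapter when the arm is down. With the arm raised it hangs in the air about 55 mm in front of the hinge and 175 mm above the bench. This point is the middle of the foot's underside.
- counterweight (a point): Centre of the arm's round dark steel counterweight, 42 mm in diameter, 40 mm long along fixture y, on a stalk 62 mm straight above the hinge when the arm is down; raised, it is 60 mm behind the hinge, behind the cheeks.
- nest (a joint): Position of the sliding nest along the fixture's y axis, m: 0 = middle of the track (start), +0.1 and -0.1 = its two end stops. Friction about 2 N; it stays where it is left.
- nest_wall (a point): Point in the nest's grey front wall, at mid-length, 40 mm above the bench, 62 mm in front (-x) of the pocket. Wall 22 mm thick (x), 76 mm long (y), from 16 to 52 mm above the bench; push on its end faces, 38 mm to either side of this point along fixture y. Behind it the nest is a plate of the same length, 30 mm above the bench, reaching 85 mm back.
- nest_pocket (a point): Centre of the nest's pocket, 40 mm above the bench: a white frame 8 mm high that holds the adapter, with its long side along the fixture's y axis.
- adapter_mid (a point): Centre of the metal coaxial adapter, 42 mm long and 21 mm in diameter, lying loose in the pocket.
- small_bin: Small open rectangular bin, 137 x 95 x 48 mm, standing just beyond one end of the track (which end varies), its short side along the track. Origin at the centre of its underside.
- spool: Solder spool standing upright, 56 mm in diameter, 40 mm high, beyond the other end of the track. Origin at the centre of its underside.
- cap: Black round dust cap, 21 mm in diameter and 18 mm high, on the bench in front of the fixture. Origin at the centre of its underside.
- pen: Marker pen lying on the bench in front of the fixture, 101 mm long, 16 mm thick. Origin on the bench under its middle.

How it is judged:
By the outcome, as a careful person would: the job done as asked, in the order asked, and still so for the second after the job is handed in, with the robot touching nothing.
It also fails if it takes over 45 s, if anything falls off the work surface, if the arm or the gripper's body presses on something with over 40 N, if the wrist force passes 120 N, or if a joint passes its speed limit or range.

### The arm

A 6-joint arm with a two-finger parallel gripper is mounted at the origin on the work surface; the furniture and walls round the work are solid. World frame = base frame: x ahead of the robot, y to its left, z up, the work surface at z = 0. Lengths are in m, angles in rad, forces in N, time in s.
With the tool pointing down it reaches from about 0.4 to 0.825 m from the base axis. Payload 7 kg.
Tool frame: the origin (TCP) lies between the finger pads; the fingertips stand 11 mm ahead of it and the grasp point (between the pads) lies 8 mm behind it (arm.tips_ahead is the distance from the TCP to the fingertips, in m); z points along the fingers, x is the direction in which the jaws open and shut, and the axes are right-handed (so a half turn about z gives the same grasp; the last joint's range is limited). The gripper opens to 88 mm and grips with 3 to 60 N. Pads are 19 mm wide; open, the fingers measure 130 mm over their backs; the gripper's body (78 mm by 193 mm) begins 47 mm behind the grasp point.
Start: joints at [-0.992, 0.359, 0.012, 0, -1.224, -0.288], TCP at [0.194, -0.647, 0.205] pointing down, gripper open.
Joint ranges: [-3.07, 3.07], [-1.43, 2.12], [-1.02, 1.25], [-3.03, 1.67], [-3.05, -0], [-3.03, 3.03]. Speed limits (rad/s): [2.39, 2.39, 3.01, 3.14, 3.14, 3.14].

### API

Orientations are given as [roll, pitch, yaw] about the fixed x, y, z axes, in that order (R = Rz(yaw) Ry(pitch) Rx(roll)).
In Python, from station import arm, optics, finder gives the robot as it stands. The module is installed in compiled form; this text tells all that it offers.
- The arm moves only by the tool apply_moves, never from a script. Its argument "increments" is one flat list of numbers, 6 for each row, row after row: the shift along the world's x, y, z in m, then the turn, a rotation vector about the world's x, y, z in rad. In form: [tx, ty, tz, rx, ry, rz, tx, ty, tz, rx, ry, rz, ...]. A call has 1 to 20 rows; each row shifts and turns the pose as measured when the row begins; what a row does not reach is not made up. A row lasts 1/12 s, in which the tool goes at most 41.7 mm and 7.16 degrees, less where a joint would pass 70% of its speed; a pose out of reach is approached as far as the arm can. A call with a gripper value outside its range is refused whole. "hand" is the closure, from 0 (fully open) to 1 (shut), set as the call begins (left out, the last holds). The fingers move at their own pace and stop on an object; "force" is the grip in N (left out, the last holds). Time passes only in rows, so rows that do not move let the fingers close. It gives the time, the measured TCP pose, the force and the opening at its end, in the units of the state.
- arm.get_state(): the state, without advancing time (a new reading comes with each control period).
- optics.grab_frame(name): name is "scene" or "top" or "wrist"; returns the picture (480x640x3 uint8, red, green, blue); there is no depth.
- optics.camera_model(name): a dict with "fx", "fy", "cx", "cy" (pixels), "world_to_cam" (4x4, takes a point from world to camera coordinates); the wrist camera has in their place "T_tool_cam" (4x4, takes a point from camera to tool coordinates, whose origin is the TCP and whose axes are the tool frame's). Camera axes: x right, y up, looking along -z (the intrinsics and any distortion apply to the point x, -y, -z); pixel columns grow to the right and rows downward; lengths in m; the calibration is good to about 2 mm. The wrist camera is an equidistant fisheye: a pixel r from the principal point sees the ray r / f radians off the axis. A picture is of the moment at which its call begins: read the wrist's pose just before it. camera_model takes no time and is no camera call.
- arm.job_done(): hands the job in, once; it reports no verdict.
Trained networks look in the newest picture that a camera, given by its name, has taken for a name from the list of things; names that differ only in an ending like _2 or _b are one class to them, and where a whole thing is asked for, a point or a joint stands for the part that bears it (a point fixed in the world has none). Each returns a list of dicts, best first, with "conf" (0 to 1); they miss things now and then, are a little off and sometimes report something else, mostly with a low value. They report only what shows in the picture. A call takes as long as a camera call.
- finder.find_in(camera, name): "box" ([left, top, right, bottom] in pixels, round what is visible of it).
- finder.landmark_of(camera, name): "point" ([column, row] in pixels: a listed point, or the origin of a listed thing).
The state is a dict: "t": time; "q": joint angles; "qd": joint speeds; "joint_efforts": joint torques, N m; "eef_pos": TCP position; "ee_rot": TCP orientation; "force": force on the tool from outside, world axes, zero at the start; "moment": the same for the moment, N m; "width": finger opening in m.
Only numpy, scipy, OpenCV 4.12 (cv2) and the standard library are available. Lean on these libraries where they do the work, as an engineer would, in place of code of your own. Each camera call takes 0.05 s, during which the arm holds its last target. There are 200 camera calls.

## Working session

There is one attempt and no reset: what is moved stays moved. The work goes in short steps, Python scripts to look and compute and a tool call to move; the robot and the scene stay as the last step left them, time stands still between calls to the robot, and variables do not carry over. Pictures are saved under pics/ and viewed, about 8 in all and at most 12, crops included, and the job is handed in when it is done.

Besides the shell and the picture viewer there is one more tool, called after ">>>" by a JSON object that holds its "method" and its "body". apply_moves: Moves the arm, as the interface text tells. Its arguments: {"type":"object","properties":{"increments":{"type":"array"},"hand":{"type":"number"},"force":{"type":"number"}},"required":["increments"]}

```bash
mkdir -p pics
cat > h.py <<'E'
import numpy as np, cv2
from station import arm, optics, finder
from scipy.optimize import least_squares
def proj(c,P):
    m=optics.camera_model(c); P=np.atleast_2d(P); T=np.array(m["world_to_cam"])
    p=P@T[:3,:3].T+T[:3,3]; x,y,z=p[:,0],-p[:,1],-p[:,2]
    return np.c_[m["fx"]*x/z+m["cx"], m["fy"]*y/z+m["cy"]]
def save(c,n):
    f=optics.grab_frame(c); cv2.imwrite("pics/"+n,f[:,:,::-1]); return f
E
python3 - <<'E'
from h import *
for c in ("scene","top"):
    m=optics.camera_model(c); print({k:(v if np.ndim(v)==0 else np.round(v,3).tolist()) for k,v in m.items()})
    save(c,c+"0.png")
    for n in ["bar_hinge","bar_handle","bar_foot","counterweight","nest_wall","nest_pocket","adapter_mid","small_bin","spool","cap","pen","fixture"]:
        print(c,n,[(np.round(d["point"]).tolist(),round(d["conf"],2)) for d in finder.landmark_of(c,n)[:2]])
E
```

```text
{'fx': 455.8588976473153, 'fy': 455.8588976473153, 'cx': 317.38521786797446, 'cy': 236.20837845833574, 'world_to_cam': [[0.644, -0.765, 0.009, -0.426], [0.377, 0.327, 0.867, -0.24], [-0.666, -0.555, 0.499, -0.697], [0.0, 0.0, 0.0, 1.0]]}
scene bar_hinge [([381.0, 238.0], 0.86)]
scene bar_handle [([338.0, 234.0], 0.9)]
scene bar_foot [([350.0, 276.0], 0.96)]
scene counterweight [([380.0, 214.0], 0.95), ([353.0, 282.0], 0.27)]
scene nest_wall [([328.0, 297.0], 0.76)]
scene nest_pocket [([350.0, 354.0], 0.74), ([268.0, 264.0], 0.61)]
scene adapter_mid [([347.0, 280.0], 0.55)]
scene small_bin [([446.0, 356.0], 0.9)]
scene spool [([269.0, 269.0], 0.91)]
scene cap [([351.0, 352.0], 0.48)]
scene pen [([442.0, 355.0], 0.58), ([264.0, 309.0], 0.52)]
scene fixture [([352.0, 296.0], 0.89), ([379.0, 215.0], 0.55)]
{'fx': 475.3672470011111, 'fy': 475.3672470011111, 'cx': 316.6696167950497, 'cy': 247.63710043329664, 'world_to_cam': [[-0.022, -1.0, 0.008, -0.125], [0.99, -0.021, 0.136, -0.531], [-0.136, 0.011, 0.991, -0.898], [0.0, 0.0, 0.0, 1.0]]}
top bar_hinge []
top bar_handle [([370.0, 281.0], 0.69)]
top bar_foot [([361.0, 259.0], 0.85)]
top counterweight [([367.0, 195.0], 0.55), ([369.0, 279.0], 0.42)]
top nest_wall [([361.0, 294.0], 0.94)]
top nest_pocket [([362.0, 260.0], 0.72)]
top adapter_mid [([358.0, 261.0], 0.57), ([358.0, 263.0], 0.38)]
top small_bin [([466.0, 277.0], 0.88)]
top spool [([250.0, 270.0], 0.75)]
top cap [([406.0, 324.0], 0.4)]
top pen [([311.0, 329.0], 0.75)]
top fixture [([355.0, 261.0], 0.91)]
```

```bash
cat >> h.py <<'E'
def toW(p,L): 
    c,s=np.cos(p[2]),np.sin(p[2]); L=np.atleast_2d(L)
    return np.c_[p[0]+c*L[:,0]-s*L[:,1], p[1]+s*L[:,0]+c*L[:,1], L[:,2]]
E
python3 - <<'E'
from h import *
L=dict(bar_hinge=[.095,0,.09],bar_handle=[-.045,0,.16],bar_foot=[0,0,.0535],counterweight=[.095,0,.152],nest_wall=[-.062,0,.04],nest_pocket=[0,0,.04],adapter_mid=[0,0,.042],fixture=[0,0,0])
O=dict(scene=dict(bar_hinge=(381,238),bar_handle=(338,234),bar_foot=(350,276),counterweight=(380,214),nest_wall=(328,297),adapter_mid=(347,280),fixture=(352,296)),
top=dict(bar_handle=(370,281),bar_foot=(361,259),counterweight=(367,195),nest_wall=(361,294),nest_pocket=(362,260),adapter_mid=(358,261),fixture=(355,261)))
def res(p): return np.concatenate([(proj(c,toW(p,[L[n] for n in o]))-np.array(list(o.values()))).ravel() for c,o in O.items()])
r=least_squares(res,[.55,-.2,0],loss="soft_l1",x_scale=[.1,.1,.1]); print(r.x); print(np.round(r.fun.reshape(-1,2),1).tolist())
def ground(c,px,z=0): return least_squares(lambda q:(proj(c,[q[0],q[1],z])-px).ravel(),[.55,-.2]).x
for n,px in dict(bin=(466,277),spool=(250,270),cap=(406,324),pen=(311,329)).items():
    g=ground("top",px); c,s=np.cos(r.x[2]),np.sin(r.x[2]); d=g-r.x[:2]; print(n,g.round(3),"local",round(c*d[0]+s*d[1],3),round(-s*d[0]+c*d[1],3))
a=cv2.imread("pics/top0.png"); b=cv2.imread("pics/scene0.png")
for im,c in((a,"top"),(b,"scene")):
    for l in list(L.values())+[[-.08,-.145,.012],[-.08,.145,.012],[.135,-.145,.012],[.135,.145,.012],[-.062,.038,.052],[-.062,-.038,.052]]:
        cv2.circle(im,tuple(int(v) for v in proj(c,toW(r.x,l))[0].round()),2,(0,0,255),-1)
cv2.imwrite("pics/c.png",np.hstack([cv2.resize(a[120:400,180:560],None,fx=1.05,fy=1.05),cv2.resize(b[120:400,200:580],None,fx=1.05,fy=1.05)])[:, :798])
E
```

```text
[ 0.50035062 -0.21940106 -0.01588251]
[[-0.8, 3.2], [0.1, 3.0], [1.0, 0.0], [2.7, -0.0], [2.4, -0.7], [3.7, 0.9], [-2.2, 2.2], [-3.3, -2.0], [-1.0, 0.6], [-2.5, 4.3], [-1.1, -1.8], [-2.7, 0.4], [1.4, -0.7], [2.4, 1.5]]
bin [ 0.466 -0.439] local -0.031 -0.22
spool [ 0.49  -0.001] local -0.014 0.218
cap [ 0.375 -0.313] local -0.124 -0.095
pen [ 0.369 -0.122] local -0.133 0.095
```

View pics/c.png

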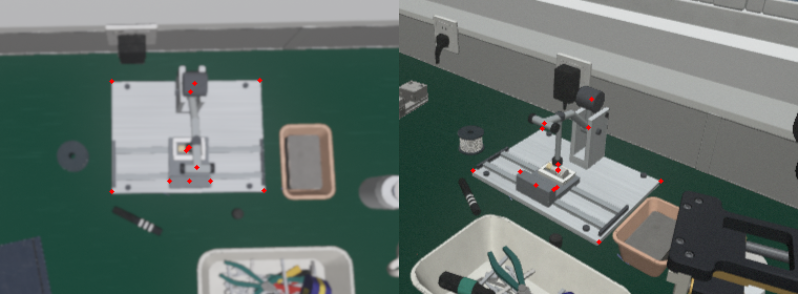

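View pics/scene0.png

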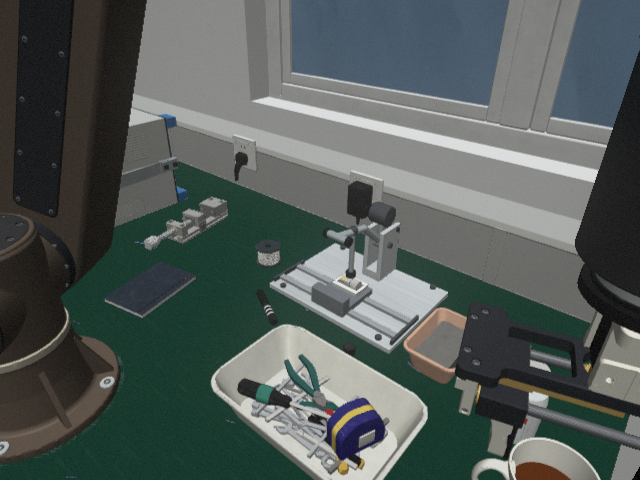

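The fit matches the picture: yaw is about -0.02, the bin is on the -y side and the hinge is at about (0.595, -0.221). Next I check the full top view for obstacles on the way there.

View pics/top0.png

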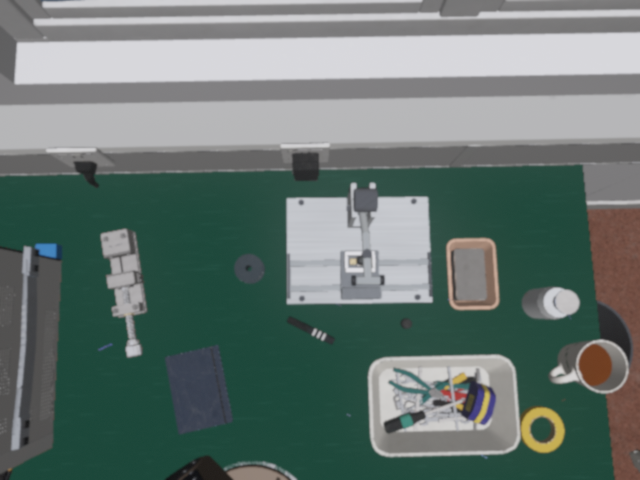

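```bash
python3 -c "
from h import *
s=arm.get_state(); print(s)
from scipy.spatial.transform import Rotation as R
print(R.from_euler('xyz',s['ee_rot']).as_matrix().round(3), arm.tips_ahead)"
```

```text
{'t': 1.3, 'q': array([-9.91922323e-01,  3.58604094e-01,  1.19021528e-02,  7.98011447e-06,
       -1.22409313e+00, -2.88072904e-01]), 'qd': array([ 0.00081381, -0.00069626, -0.00027353,  0.00016289, -0.0006421 ,
        0.00128514]), 'joint_efforts': array([ 5.79393873e-04, -5.82380891e+01,  2.93304402e+01,  7.00270727e+00,
        1.25140138e-02, -9.17139687e-05]), 'eef_pos': array([ 0.19349411, -0.64665454,  0.20516097]), 'ee_rot': array([-3.14158581e+00,  3.33776853e-06,  1.86160014e+00]), 'force': array([-1.06640714,  0.25192708,  0.5022747 ]), 'moment': array([ 0.00121852, -0.03709895, -0.02894258]), 'width': 0.08746003930646937}
[[-0.287  0.958 -0.   ]
 [ 0.958  0.287 -0.   ]
 [-0.    -0.    -1.   ]] 0.011
```

The top view shows a white bottle at (550,303), a mug at (595,365) and a tray at (443,405). I'll cross above them with the gripper shut.

>>> {"method": "apply_moves", "body": {"increments": [0,0,0.028,0,0,0,0,0,0.028,0,0,0,0,0,0.028,0,0,0,0.0125,0.027,0,0,0,-0.019,0.0125,0.027,0,0,0,-0.019,0.0125,0.027,0,0,0,-0.019,0.0125,0.027,0,0,0,-0.019,0.0125,0.027,0,0,0,-0.019,0.0125,0.027,0,0,0,-0.019,0.0125,0.027,0,0,0,-0.019,0.0125,0.027,0,0,0,-0.019,0.0125,0.027,0,0,0,-0.019,0.0125,0.027,0,0,0,-0.019,0.0125,0.027,0,0,0,-0.019,0.0125,0.027,0,0,0,-0.019,0.0125,0.027,0,0,0,-0.019,0.0125,0.027,0,0,0,-0.019,0.0125,0.027,0,0,0,-0.019,0.0125,0.027,0,0,0,-0.019], "hand": 1}}

```text
t: 2.88
eef_pos: [0.395, -0.1981, 0.2924]
ee_rot: [3.135, -0.001, 1.534]
force: [0.7, -0.6, -0.7]
width: 0.0003
```

>>> {"method": "apply_moves", "body": {"increments": [0.003,-0.007,-0.025,0,0,0.007,0.002,-0.007,-0.025,0,0,0.007,0,-0.007,-0.025,0,0,0.007,0,0,-0.025,0,0,0,0,0,-0.022,0,0,0,0,0,-0.018,0,0,0,0,0,0,0,0,0]}}

```text
t: 3.47
eef_pos: [0.4048, -0.2127, 0.1512]
ee_rot: [3.123, -0.001, 1.568]
force: [-1.4, 0.3, 0.3]
width: -0.0001
```

Run:
```python
from h import *
s=arm.get_state(); print(s["eef_pos"],s["ee_rot"],s["force"])
f=save("scene","s1.png"); t=save("top","t1.png")
cv2.imwrite("pics/c1.png",np.hstack([cv2.resize(f[150:350,230:480,::-1],None,fx=1.6,fy=1.6),cv2.resize(t[150:350,240:490,::-1],None,fx=1.6,fy=1.6)]))
for c in("scene","top"): print([(np.round(d["point"]).tolist(),d["conf"]) for d in finder.landmark_of(c,"bar_handle")[:2]])
```

```text
[ 0.40484694 -0.21268345  0.15119377] [ 3.12283924e+00 -1.00204436e-03  1.56771657e+00] [-1.41345574  0.32047104  0.33579633]
[([336.0, 233.0], 0.59)]
[]
```

View pics/c1.png

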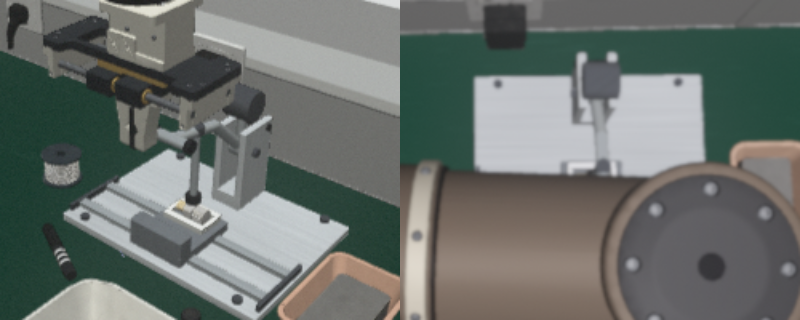

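Clear so far. The fingers stand about 50 mm in front of the handle (crop left, fingers at (140,120), handle at (185,135)). I push along its arc.

>>> {"method": "apply_moves", "body": {"increments": [0.008,-0.002,-0.001,0,0,0,0.008,-0.002,-0.001,0,0,0,0.008,-0.002,-0.001,0,0,0,0.007,0,0,0,0,0,0.004,0,0.0067,0,0,0,0.004,0,0.0067,0,0,0,0.004,0,0.0067,0,0,0,0.005,0,0.006,0,0,0,0.005,0,0.006,0,0,0,0.005,0,0.006,0,0,0,0.006,0,0.0055,0,0,0,0.006,0,0.0055,0,0,0,0.006,0,0.0055,0,0,0]}}

```text
t: 4.75
eef_pos: [0.4949, -0.2208, 0.2181]
ee_rot: [3.107, 0.002, 1.569]
force: [0.4, 1.0, -0.8]
width: 0.0004
```

Run:
```python
from h import *
f=save("scene","s2.png"); s=arm.get_state(); print(s["eef_pos"],s["force"])
cv2.imwrite("pics/c2.png",cv2.resize(f[130:350,230:480,::-1],None,fx=2.2,fy=2.2))
```

```text
[ 0.49657084 -0.22110328  0.21926464] [ 1.48231099 -1.11093062  2.29276896]
```

View pics/c2.png

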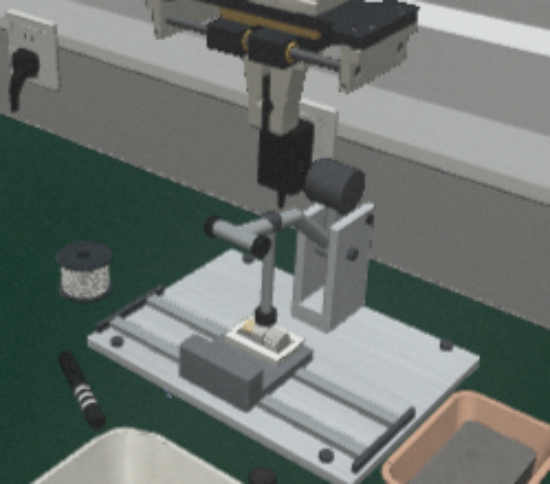

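The crop shows the arm still down, with its handle at (238,235), and the tapered fingertips above it. They slipped over because the overlap was too small. I'll back out and go in lower.

>>> {"method": "apply_moves", "body": {"increments": [-0.02,0,0.004,0,0,0,-0.025,0,0,0,0,0,-0.025,0,0,0,0,0,-0.02,0,0,0,0,0,0,0,-0.02,0.015,0,0,0,0,-0.025,0.015,0,0,0,0,-0.025,0,0,0,0,0,-0.018,0,0,0,0,0,0,0,0,0]}}

```text
t: 5.55
eef_pos: [0.4055, -0.2209, 0.135]
ee_rot: [3.099, -0.027, 1.57]
force: [-1.0, 1.6, -0.9]
width: 0.0005
```

>>> {"method": "apply_moves", "body": {"increments": [0.006,0.0,-0.003,-0.013,0.02,0,0.006,0,-0.003,-0.013,0.02,0,0.006,0,0,0,0,0,0.006,0,0,0,0,0,0,0,0,0,0,0]}}

```text
t: 5.97
eef_pos: [0.4315, -0.2213, 0.1315]
ee_rot: [3.14, 0.0, 1.57]
force: [0.6, -0.0, 0.3]
width: 0.0003
```

Now push mostly along x at first, so that contact is certain.

>>> {"method": "apply_moves", "body": {"increments": [0.004,0,0,0,0,0,0.004,0,0,0,0,0,0.004,0,0.004,0,0,0,0.004,0,0.004,0,0,0,0.004,0,0.004,0,0,0]}}

```text
t: 6.38
eef_pos: [0.4412, -0.2212, 0.1429]
ee_rot: [-3.125, -0.003, 1.567]
force: [-5.9, 0.6, 1.2]
width: 0.0005
```

Run:
```python
from h import *
f=save("scene","s3.png"); s=arm.get_state(); print(s["eef_pos"],s["force"])
print(finder.landmark_of("scene","bar_handle")[:2])
for th in np.arange(0,1.4,.1):
    a=np.arctan2(.07,.14)+th; print(round(th,1),proj("scene",toW([.50035,-.2194,-.0159],[.095-.1565*np.cos(a),0,.09+.1565*np.sin(a)])).round(), end=" ")
cv2.imwrite("pics/c3.png",cv2.resize(f[130:350,230:480,::-1],None,fx=2.2,fy=2.2))
```

```text
[ 0.44175768 -0.22124455  0.14364599] [-7.71830131  2.23051409  4.45177831]
[{'point': [339.8, 230.8], 'conf': 0.64}]
0.0 [[338. 237.]] 0.1 [[341. 229.]] 0.2 [[345. 220.]] 0.3 [[348. 212.]] 0.4 [[353. 205.]] 0.5 [[357. 198.]] 0.6 [[362. 191.]] 0.7 [[367. 185.]] 0.8 [[372. 180.]] 0.9 [[377. 175.]] 1.0 [[382. 172.]] 1.1 [[386. 169.]] 1.2 [[391. 167.]] 1.3 [[395. 166.]]
```

View pics/c3.png

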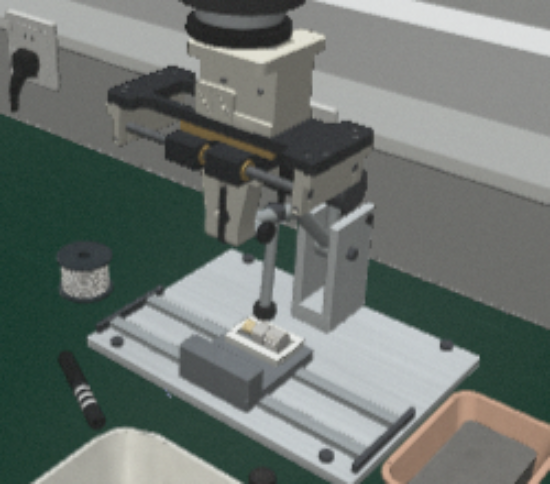

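The crop shows the fingers on the handle, the foot just lifted, and θ at about 0.1 with 6 to 9 N. I continue along the arc.

>>> {"method": "apply_moves", "body": {"increments": [0.006,0,0.005,0,0,0,0.006,0,0.005,0,0,0,0.006,0,0.005,0,0,0,0.006,0,0.005,0,0,0,0.006,0,0.005,0,0,0]}}

```text
t: 6.9
eef_pos: [0.4581, -0.2212, 0.1682]
ee_rot: [-3.102, -0.007, 1.563]
force: [-5.3, 1.5, 2.1]
width: 0.0004
```

>>> {"method": "apply_moves", "body": {"increments": [0.008,0,0.001,0,-0.01,0,0.008,0,0.001,0,-0.01,0,0.008,0,0.001,0,-0.01,0,0.008,0,0.001,0,-0.01,0]}}

```text
t: 7.23
eef_pos: [0.4655, -0.2213, 0.1757]
ee_rot: [-3.097, -0.01, 1.56]
force: [-21.4, 5.4, 19.8]
width: 0.0002
```

>>> {"method": "apply_moves", "body": {"increments": [0.001,0,0.005,0,-0.015,0,0.004,0,0.006,0,-0.015,0]}}

```text
t: 7.4
eef_pos: [0.4688, -0.2214, 0.1875]
ee_rot: [-3.126, -0.011, 1.56]
force: [0.6, 0.0, 0.6]
width: 0.0004
```

Run:
```python
from h import *
f=save("scene","s4.png"); s=arm.get_state(); print(s["eef_pos"],s["force"],s["ee_rot"])
print(finder.landmark_of("scene","bar_handle")[:2])
cv2.imwrite("pics/c4.png",cv2.resize(f[130:350,230:480,::-1],None,fx=2.2,fy=2.2))
```

```text
[ 0.47057215 -0.22167744  0.18914783] [1.45470707e+00 1.49586864e-03 1.97994406e+00] [-3.13010064 -0.01070187  1.55999185]
[{'point': [350.3, 219.2], 'conf': 0.91}]
```

View pics/c4.png

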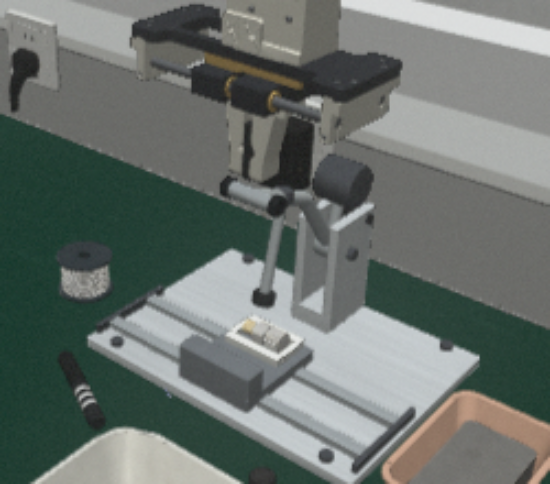

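The crop shows the handle at (252,195), θ at about 0.2, with the fingers riding over it again. A vertical finger either jams or slips. I'll retreat and tilt the fingers about 30° forward, so that the pushing face points up and forward under the handle.

>>> {"method": "apply_moves", "body": {"increments": [0,0,0.015,0,0,0,0,0,0.02,0,0,0,-0.015,0,0,0,-0.07,0,-0.02,0,0,0,-0.07,0,-0.02,0,0,0,-0.07,0,-0.02,0,0,0,-0.07,0,0,0,0,0,-0.07,0,0,0,0,0,-0.07,0,0,0,0,0,-0.05,0,0,0,0,0,0,0]}}

```text
t: 8.33
eef_pos: [0.4023, -0.2216, 0.2272]
ee_rot: [2.648, -0.01, 1.567]
force: [0.2, -0.2, -0.2]
width: 0.0004
```

>>> {"method": "apply_moves", "body": {"increments": [0,0,-0.022,0,0,0,0,0,-0.022,0,0,0,0,0,-0.022,0,0,0,0.002,0,-0.022,0,0,0,0.004,0,-0.018,0,0,0,0.007,0,0,0,0,0,0.006,0,0,0,0,0,0,0,0,0,0,0]}}

```text
t: 9.0
eef_pos: [0.4298, -0.2233, 0.1249]
ee_rot: [2.64, -0.006, 1.568]
force: [-0.4, 0.7, -0.7]
width: 0.0006
```

Run:
```python
from h import *
s=arm.get_state(); f=save("scene","s5.png"); print(s["eef_pos"],s["force"],s["ee_rot"])
print(finder.landmark_of("scene","bar_handle")[:2])
cv2.imwrite("pics/c5.png",cv2.resize(f[130:350,230:480,::-1],None,fx=2.2,fy=2.2))
```

```text
[ 0.42977504 -0.22332777  0.12491779] [-0.36239962  0.68280473 -0.72782982] [ 2.64043329 -0.0059769   1.56849454]
[{'point': [351.3, 282.8], 'conf': 0.17}]
```

View pics/c5.png

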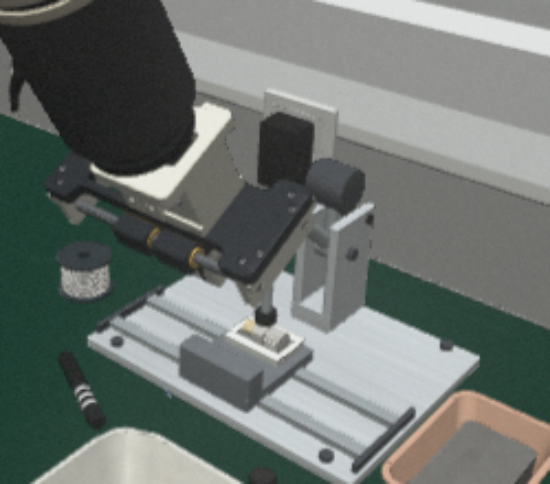

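The crop shows the arm down and the tilted fingers beneath and in front of the handle. I push now.

>>> {"method": "apply_moves", "body": {"increments": [0.008,0.001,0.001,0,0,0,0.008,0.001,0.001,0,0,0,0.006,0,0.005,0,0,0,0.006,0,0.006,0,0,0,0.006,0,0.006,0,0,0]}}

```text
t: 9.52
eef_pos: [0.4552, -0.2209, 0.1419]
ee_rot: [2.656, -0.008, 1.567]
force: [-17.9, -5.7, 7.7]
width: 0.0003
```

```bash
cat >> h.py <<'E'
FX=[.50035,-.2194,-.0159]
def rot(l,th):
    x,z=l[0]-.095,l[2]-.09; c,s=np.cos(th),np.sin(th); return [.095+c*x+s*z,l[1],.09-s*x+c*z]
PT=dict(bar_handle=[-.045,0,.16],bar_foot=[0,0,.053],counterweight=[.095,0,.152])
def theta():
    f=optics.grab_frame("scene"); g=np.arange(-.1,1.45,.01)
    for n,l in PT.items():
        d=finder.landmark_of("scene",n)[:1]
        if d:
            e=[np.linalg.norm(proj("scene",toW(FX,rot(l,t)))-d[0]["point"]) for t in g]; print(n,round(d[0]["conf"],2),"theta",round(g[np.argmin(e)],2),"err px",round(min(e),1))
    s=arm.get_state(); print(s["eef_pos"].round(4),s["force"].round(1),s["ee_rot"].round(3),s["t"]); return f
E
python3 -c "
from h import *
theta(); theta()"
```

```text
bar_foot 0.8 theta 0.14 err px 1.0
counterweight 0.6 theta 0.01 err px 2.2
[ 0.4554 -0.2209  0.1423] [-18.6  -3.8   9. ] [ 2.655 -0.008  1.567] 9.7167
bar_foot 0.55 theta 0.09 err px 3.5
counterweight 0.58 theta 0.01 err px 3.1
[ 0.4554 -0.221   0.1423] [-18.4  -4.4   9. ] [ 2.654 -0.008  1.566] 9.9167
```

The force on the tool, (-18, +9), has a normal that faces forward and down. So a wider upper part of the fingers is on the handle and the pads are not. I'll back off a little and contact nearer the pads.

>>> {"method": "apply_moves", "body": {"increments": [-0.01,0,0,0,0,0,-0.01,0,0,0,0,0,0,0,0.005,0,0,0,0.005,0,0,0,0,0,0.006,0,0.001,0,0,0,0.006,0,0.005,0,0,0]}}

```text
t: 10.42
eef_pos: [0.4531, -0.2212, 0.1572]
ee_rot: [2.65, -0.007, 1.566]
force: [0.0, -0.1, 0.5]
width: 0.0005
```

```bash
python3 -c "
from h import *
f=theta(); cv2.imwrite('pics/c6.png',cv2.resize(f[150:330,250:450,::-1],None,fx=3,fy=3,interpolation=2))"
```

```text
bar_handle 0.92 theta -0.01 err px 2.4
bar_foot 0.63 theta 0.1 err px 0.1
counterweight 0.65 theta -0.1 err px 1.5
[ 0.4526 -0.2211  0.1568] [0.2 0.4 0.3] [ 2.651 -0.007  1.566] 10.6167
```

View pics/c6.png

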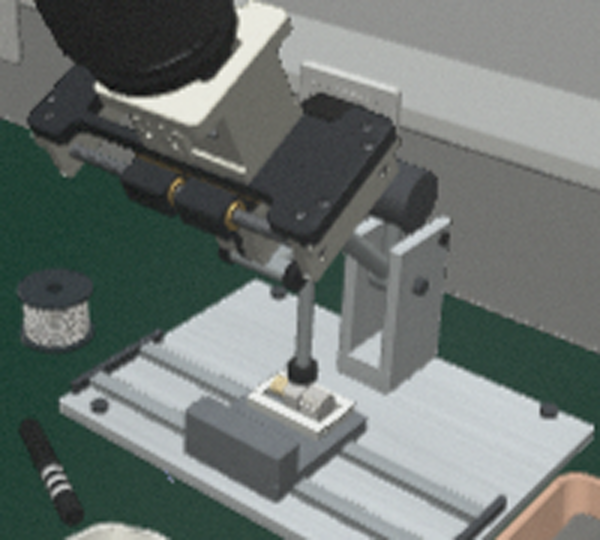

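Run:
```python
from h import *
O=dict(bar_handle=((338,235),(370,281)),counterweight=((380,214),(367,195)),bar_foot=((350,276),(361,259)),nest_wall=((328,297),(361,294)),adapter=((347,280),(358,261)))
for n,(a,b) in O.items():
    r=least_squares(lambda p:np.r_[proj("scene",p)[0]-a,proj("top",p)[0]-b],[.5,-.2,.1]); print(n,r.x.round(4),r.fun.round(1), toW(FX,PT[n]).round(4) if n in PT else "")
s=arm.get_state(); from scipy.spatial.transform import Rotation as R
Rm=R.from_euler('xyz',s["ee_rot"]).as_matrix(); tip=s["eef_pos"]+.011*Rm[:,2]; print(tip,proj("scene",tip))
m=optics.camera_model("wrist"); print({k:np.round(v,3).tolist() for k,v in m.items()})
f=optics.grab_frame("wrist"); cv2.imwrite("pics/w.png",f[:,:,::-1])
```

```text
bar_handle [ 0.4509 -0.2226  0.1676] [ 0.5 -0.1 -0.3  0.3] [[ 0.4554 -0.2187  0.16  ]]
counterweight [ 0.5992 -0.2209  0.1519] [ 3.7 -0.7 -2.6  2.2] [[ 0.5953 -0.2209  0.152 ]]
bar_foot [ 0.5001 -0.2197  0.0542] [ 1.  -0.1 -0.8  0.7] [[ 0.5004 -0.2194  0.053 ]]
nest_wall [ 0.4336 -0.2188  0.0416] [ 0.9 -0.1 -0.7  0.7] 
adapter [ 0.4975 -0.2149  0.0439] [ 1.  -0.1 -0.7  0.7] 
[ 0.45775776 -0.22103985  0.14705543] [[339.78290196 243.28245023]]
{'fx': 371.648, 'fy': 371.648, 'cx': 314.996, 'cy': 237.765, 'T_tool_cam': [[1.0, -0.001, 0.0, 0.0], [-0.001, -0.956, -0.293, -0.081], [0.0, 0.293, -0.956, -0.179], [0.0, 0.0, 0.0, 1.0]]}
```

View pics/w.png

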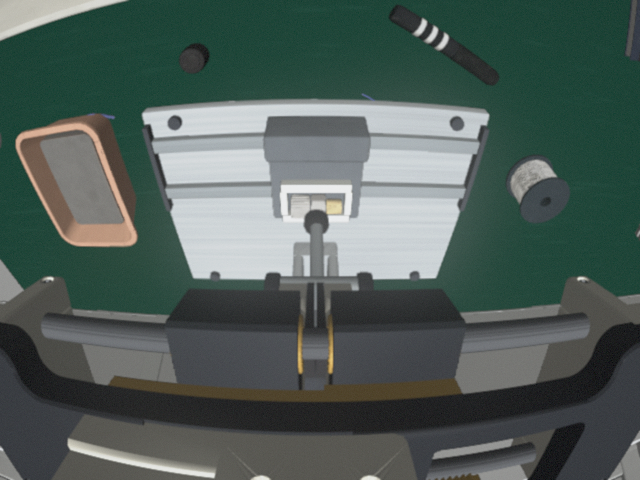

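```bash
cat >> h.py <<'E'
from scipy.spatial.transform import Rotation as Rn
def wproj(P,s):
    m=optics.camera_model("wrist"); T=np.array(m["T_tool_cam"]); W=np.eye(4); W[:3,:3]=Rn.from_euler('xyz',s["ee_rot"]).as_matrix(); W[:3,3]=s["eef_pos"]
    M=np.linalg.inv(W@T); p=M[:3,:3]@np.ravel(P)+M[:3,3]; x,y,z=p[0],-p[1],-p[2]; r=np.hypot(x,y); a=np.arctan2(r,z)
    return np.array([m["fx"]*a*x/r+m["cx"], m["fy"]*a*y/r+m["cy"]])
E
python3 - <<'E'
from h import *
s=arm.get_state(); f=optics.grab_frame("wrist")
E=dict(bar_handle=[-.045,0,.16],bar_foot=[0,0,.053],nest_wall=[-.062,0,.04],nest_pocket=[0,0,.04],adapter_mid=[0,0,.042],bar_hinge=[.095,0,.09],spool=None,small_bin=None)
for n,l in E.items():
    print(n,[(np.round(d["point"]).tolist(),round(d["conf"],2)) for d in finder.landmark_of("wrist",n)[:2]], wproj(toW(FX,l),s).round() if l else "")
for k,l in dict(plateFL=[-.08,.145,.012],FR=[-.08,-.145,.012],wallL=[-.073,.038,.052],wallR=[-.073,-.038,.052]).items(): print(k,wproj(toW(FX,l),s).round())
# where would handle ray px hit plane y=-.2215, from scene (338,236) and wrist (319,282)
for w in [(319,282)]:
    r=least_squares(lambda p:np.r_[proj("scene",p)[0]-(338,236),wproj(p,s)-w],[.45,-.22,.16]); print(r.x,r.fun)
print(s["eef_pos"])
E
```

```text
bar_handle [([317.0, 290.0], 0.64), ([528.0, 175.0], 0.45)] [319. 293.]
bar_foot [([315.0, 218.0], 0.85)] [316. 219.]
nest_wall [([314.0, 142.0], 0.75)] [317. 145.]
nest_pocket [([314.0, 207.0], 0.69)] [316. 209.]
adapter_mid [([316.0, 206.0], 0.63)] [316. 211.]
bar_hinge [] [315. 321.]
spool [([528.0, 177.0], 0.75)] 
small_bin [([96.0, 166.0], 0.93), ([315.0, 218.0], 0.25)] 
plateFL [490. 118.]
FR [141. 115.]
wallL [372. 142.]
wallR [263. 141.]
[ 0.45029634 -0.21867512  0.15719749] [-1.70657105  3.49536752 -0.04615034  1.16434981]
[ 0.45213142 -0.22107656  0.15643804]
```

Run:
```python
from h import *
w=cv2.imread("pics/w.png")[215:355,260:375]; f=optics.grab_frame("scene")[200:280,295:375,::-1]
cv2.imwrite("pics/z.png",np.hstack([cv2.resize(w,(400,487),interpolation=cv2.INTER_CUBIC),cv2.resize(f,(400,487),interpolation=cv2.INTER_CUBIC)]))
```

```text
(no output)
```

View pics/z.png

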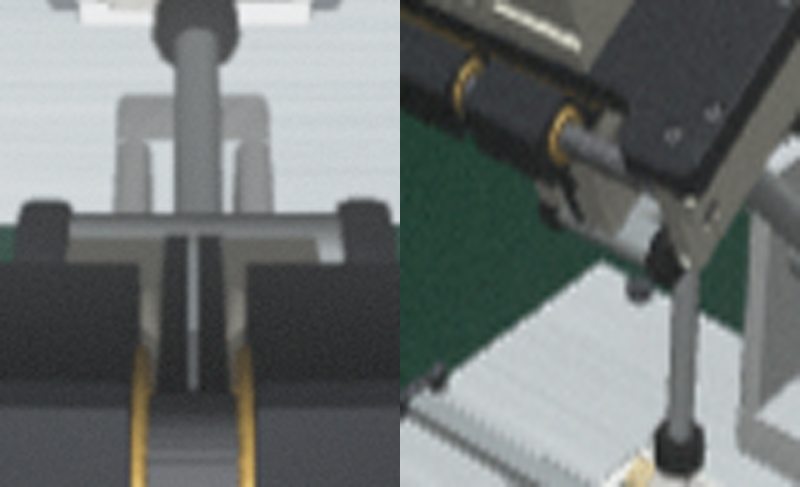

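The enlarged views (left: wrist view, upside down, fingertip edge at row 235 against the bar; right: handle at (610,240)) show the pads ending only at mid-bar. The geometry agrees with the fit to a few mm. Next I go to a 45° tilt with the jaws part open, so that the fingers straddle the arm tube and lift the handle like a fork.

>>> {"method": "apply_moves", "body": {"increments": [-0.015,0,0.0,0,0,0,-0.02,0,0,0,-0.05,0,-0.015,0,0,0,-0.06,0,0,0,-0.01,0,-0.06,0,0,0,-0.015,0,-0.06,0,0,0,-0.015,0,-0.06,0,0,0,0,0,0,0], "hand": 0.7}}

```text
t: 11.75
eef_pos: [0.3954, -0.2201, 0.1301]
ee_rot: [2.443, -0.012, 1.574]
force: [-0.3, -0.4, -0.3]
width: 0.0263
```

>>> {"method": "apply_moves", "body": {"increments": [0.01,0,-0.005,0,-0.04,0,0.01,0,-0.005,0,-0.03,0,0.008,0,-0.002,0,0,0,0.004,0,0,0,0,0,0,0,0,0,0,0]}}

```text
t: 12.17
eef_pos: [0.4249, -0.2242, 0.1194]
ee_rot: [2.384, -0.017, 1.562]
force: [0.0, 0.4, 0.2]
width: 0.0262
```

```bash
python3 -c "
from h import *
f=theta(); s=arm.get_state();cv2.imwrite('pics/s7.png',f[:,:,::-1])
R=Rn.from_euler('xyz',s['ee_rot']).as_matrix(); print(R.round(2))"
```

```text
bar_handle 0.91 theta 0.02 err px 1.0
bar_foot 0.57 theta 0.07 err px 1.2
counterweight 0.63 theta 0.01 err px 0.5
[ 0.4247 -0.2229  0.1197] [-0.5  0.2  0.4] [ 2.383 -0.016  1.565] 12.3667
[[ 0.01  0.73  0.69]
 [ 1.   -0.02  0.01]
 [ 0.02  0.69 -0.73]]
```

>>> {"method": "apply_moves", "body": {"increments": [0.007,0.001,0,0,0,0,0.007,0.001,0.001,0,0,0,0.005,0,0.003,0,0,0,0.002,0,0.005,0,0,0,0.002,0,0.005,0,0,0,0.002,0,0.005,0,0,0]}}

```text
t: 12.87
eef_pos: [0.4525, -0.2185, 0.1406]
ee_rot: [2.382, -0.016, 1.566]
force: [-0.8, -1.1, -0.1]
width: 0.0265
```

```bash
python3 -c "
from h import *
f=theta()"
```

```text
bar_foot 0.76 theta 0.05 err px 3.4
counterweight 0.63 theta -0.02 err px 0.4
[ 0.4521 -0.2182  0.1402] [ 0.6 -0.3 -0.6] [ 2.382 -0.016  1.567] 13.0667
```

Contact should be near. I lift along the tangent in small steps.

>>> {"method": "apply_moves", "body": {"increments": [0.0025,0,0.005,0,0,0,0.0025,0,0.005,0,0,0,0.0025,0,0.005,0,0,0,0.003,0,0.005,0,0,0]}}

```text
t: 13.4
eef_pos: [0.4615, -0.2176, 0.1582]
ee_rot: [2.385, -0.019, 1.565]
force: [-0.5, 0.3, 0.5]
width: 0.0262
```

```bash
python3 -c "
from h import *
f=theta()"
```

```text
bar_foot 0.79 theta 0.06 err px 2.7
counterweight 0.9 theta -0.1 err px 5.4
[ 0.4614 -0.2173  0.158 ] [-0.6 -0.1  0. ] [ 2.385 -0.019  1.566] 13.6
```

Run:
```python
from h import *
s=arm.get_state(); w=optics.grab_frame("wrist")[...,::-1].copy(); f=optics.grab_frame("scene")[...,::-1].copy(); t=optics.grab_frame("top")[...,::-1].copy()
for d in finder.landmark_of("wrist","bar_handle"): print("wrist handle",d)
print(wproj(toW(FX,PT["bar_handle"]),s),wproj(s["eef_pos"],s))
R=Rn.from_euler('xyz',s['ee_rot']).as_matrix(); print("tip scene",proj("scene",s["eef_pos"]+.011*R[:,2]),"handle",proj("scene",toW(FX,PT["bar_handle"])))
A=cv2.resize(w[180:380,220:420],(400,400),interpolation=2); B=cv2.resize(f[190:290,290:390],(400,400),interpolation=2)
cv2.imwrite("pics/y.png",np.hstack([A,B]))
```

```text
wrist handle {'point': [310.9, 279.6], 'conf': 0.67}
[311.56036114 283.21815495] [314.26158179 284.10549709]
tip scene [[341.97195276 238.69817289]] handle [[338.12482591 237.0150372 ]]
```

View pics/y.png

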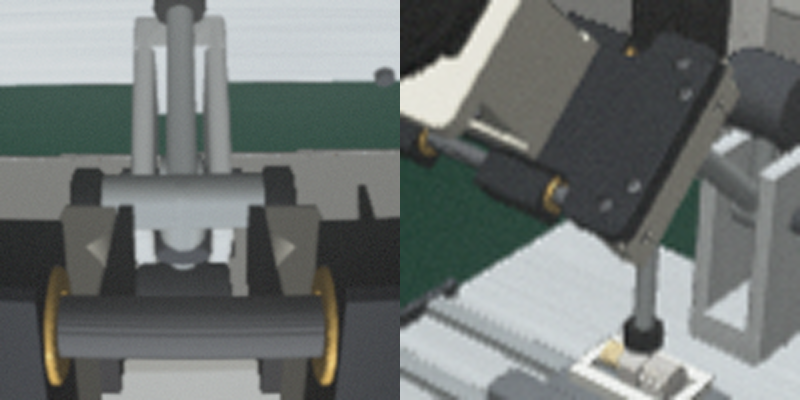

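The wrist half of the picture shows the fingertips ending at the bar, at row 205. Contact so far has only held at the finger roots. I'll retreat along the finger axis, tilt to about 52°, and come from below so that the bar sits deep in the corner between finger and palm.

>>> {"method": "apply_moves", "body": {"increments": [-0.014,0,0.014,0,0,0,-0.014,0,0.014,0,0,0,-0.02,0,0.005,0,-0.03,0,-0.02,0,-0.01,0,-0.03,0,-0.005,0,-0.025,0,-0.03,0,0,0,-0.025,0,-0.02,0,0,0,-0.025,0,0,0,0,0,-0.015,0,0,0,0,0,0,0,0,0]}}

```text
t: 14.55
eef_pos: [0.3922, -0.2171, 0.1071]
ee_rot: [2.301, -0.018, 1.568]
force: [-0.5, 0.3, 0.3]
width: 0.0262
```

>>> {"method": "apply_moves", "body": {"increments": [0.012,-0.001,0,0,0,0,0.012,-0.001,0,0,0,0,0.012,0,0,0,0,0,0.008,0,0,0,0,0,0.003,0,0.003,0,0,0,0.003,0,0.003,0,0,0,0.003,0,0.003,0,0,0]}}

```text
t: 15.13
eef_pos: [0.4462, -0.2217, 0.1173]
ee_rot: [2.304, -0.022, 1.561]
force: [0.2, 0.2, 0.0]
width: 0.0265
```

```bash
python3 -c "
from h import *
f=theta()"
```

```text
bar_handle 0.71 theta 0.03 err px 0.4
bar_foot 0.67 theta -0.0 err px 1.7
counterweight 0.85 theta -0.01 err px 0.8
[ 0.4458 -0.2214  0.117 ] [ 0.5  0.8 -0.2] [ 2.304 -0.022  1.561] 15.3333
```

>>> {"method": "apply_moves", "body": {"increments": [0.004,0,0.003,0,0,0,0.004,0,0.004,0,0,0,0.003,0,0.004,0,0,0,0.003,0,0.004,0,0,0]}}

```text
t: 15.67
eef_pos: [0.4582, -0.221, 0.1311]
ee_rot: [2.306, -0.024, 1.56]
force: [-2.5, 0.3, -0.3]
width: 0.0259
```

```bash
python3 -c "
from h import *
f=theta()"
```

```text
bar_foot 0.62 theta 0.03 err px 1.1
counterweight 0.63 theta -0.0 err px 2.7
[ 0.4579 -0.2208  0.1308] [-1.2 -0.9 -2. ] [ 2.306 -0.023  1.561] 15.8667
```

Contact now has the right sign (about -2, -2 N). I follow the arc.

>>> {"method": "apply_moves", "body": {"increments": [0.004,0,0.007,0,0,0,0.0045,0,0.007,0,0,0,0.005,0,0.0065,0,0,0,0.005,0,0.0065,0,0,0]}}

```text
t: 16.2
eef_pos: [0.4711, -0.2201, 0.1526]
ee_rot: [2.316, -0.028, 1.558]
force: [-3.4, 0.1, -0.2]
width: 0.0262
```

```bash
python3 -c "
from h import *
f=theta()"
```

```text
bar_foot 0.69 theta 0.15 err px 1.8
counterweight 0.9 theta 0.19 err px 0.9
[ 0.4718 -0.2198  0.153 ] [-1.6 -0.7  0.5] [ 2.314 -0.028  1.559] 16.4
```

>>> {"method": "apply_moves", "body": {"increments": [0.0055,0,0.0065,0,0,0,0.006,0,0.006,0,0,0,0.006,0,0.006,0,0,0,0.0065,0,0.0055,0,0,0]}}

```text
t: 16.73
eef_pos: [0.4918, -0.2193, 0.1722]
ee_rot: [2.322, -0.033, 1.556]
force: [-1.2, 0.7, -0.3]
width: 0.0265
```

```bash
python3 -c "
from h import *
f=theta()"
```

```text
bar_foot 0.6 theta 0.38 err px 0.6
counterweight 0.73 theta 0.35 err px 0.6
[ 0.4921 -0.219   0.1722] [-0.1  0.1 -0.2] [ 2.321 -0.032  1.557] 16.9333
```

>>> {"method": "apply_moves", "body": {"increments": [0.007,0,0.005,0,0,0,0.007,0,0.005,0,0,0,0.0075,0,0.0045,0,0,0,0.0075,0,0.004,0,0,0,0.008,0,0.0035,0,0,0]}}

```text
t: 17.35
eef_pos: [0.5247, -0.219, 0.1893]
ee_rot: [2.328, -0.037, 1.553]
force: [-1.0, -0.5, -0.8]
width: 0.0266
```

```bash
python3 -c "
from h import *
f=theta()"
```

```text
bar_handle 0.3 theta 0.16 err px 40.1
bar_foot 0.67 theta 0.63 err px 1.7
counterweight 0.61 theta 0.46 err px 1.5
[ 0.5247 -0.2188  0.1892] [-0.6  0.9 -0.3] [ 2.328 -0.037  1.554] 17.55
```

>>> {"method": "apply_moves", "body": {"increments": [0.008,0,0.004,0,0,0,0.008,0,0.0035,0,0,0,0.008,0,0.003,0,0,0,0.008,0,0.003,0,0,0,0.007,0,0.002,0,0,0]}}

```text
t: 17.97
eef_pos: [0.5598, -0.2197, 0.2017]
ee_rot: [2.332, -0.04, 1.55]
force: [0.8, -1.1, 0.4]
width: 0.0264
```

```bash
python3 -c "
from h import *
f=theta();f=theta();f=theta()"
```

```text
bar_handle 0.62 theta -0.1 err px 107.1
bar_foot 0.65 theta 0.86 err px 1.3
counterweight 0.85 theta 0.91 err px 0.9
[ 0.5595 -0.2194  0.2014] [ 0.5 -0.2 -0.5] [ 2.332 -0.04   1.55 ] 18.1667
bar_foot 0.61 theta 1.1 err px 1.9
counterweight 0.87 theta 1.06 err px 3.2
[ 0.5596 -0.2196  0.2018] [-0.9 -0.   0.1] [ 2.332 -0.04   1.55 ] 18.3667
bar_handle 0.76 theta 1.38 err px 0.2
bar_foot 0.71 theta 1.35 err px 1.2
counterweight 0.89 theta 1.32 err px 1.0
[ 0.5599 -0.2195  0.202 ] [-0.5  0.4  0.2] [ 2.331 -0.04   1.55 ] 18.5667
```

It is raised (θ ≈ 1.35) and clear of the tool. I retreat along the finger axis.

>>> {"method": "apply_moves", "body": {"increments": [-0.015,0,0.014,0,0,0,-0.02,0,0.019,0,0,0,-0.02,0,0.019,0,0,0,-0.02,0,0.019,0,0,0,-0.02,0.005,0.015,0,0,0,-0.02,0.01,0,0,0.06,0,-0.015,0.015,0,0,0.08,0,-0.01,0.015,0,0,0.1,0,0,0.015,0,0,0.1,0,0,0.015,0,0,0.1,0,0,0.015,0,0,0.1,0,0,0,0,0,0.1,0,0,0,0,0,0,0], "hand": 1}}

```text
t: 19.65
eef_pos: [0.4098, -0.1306, 0.2933]
ee_rot: [2.984, -0.009, 1.523]
force: [1.1, 0.4, 1.0]
width: 0.0
```

```bash
python3 -c "
from h import *
f=theta()"
```

```text
bar_handle 0.83 theta 1.42 err px 3.0
bar_foot 0.7 theta 1.33 err px 0.4
counterweight 0.8 theta 1.34 err px 0.5
[ 0.4066 -0.132   0.2929] [-0.7 -0.8  0.3] [ 2.976 -0.01   1.52 ] 19.85
```

>>> {"method": "apply_moves", "body": {"increments": [0.01,0,0,0,0.08,0.015,0.01,0,-0.01,0,0.08,0.015,0.006,0,-0.024,0,0,0,0,0,-0.024,0,0,0,0,0,-0.024,0,0,0,0,0,-0.024,0,0,0,0,0,-0.024,0,0,0,0,0,-0.024,0,0,0,0,0,-0.024,0,0,0,0,0,-0.024,0,0,0,0,0,-0.01,0,0,0,0,0,0,0,0,0]}}

```text
t: 20.85
eef_pos: [0.4215, -0.1388, 0.0792]
ee_rot: [3.109, -0.008, 1.54]
force: [-0.6, 0.1, 0.5]
width: 0.0006
```

>>> {"method": "apply_moves", "body": {"increments": [0.007,0.003,-0.012,0,0.015,0,0.006,0.003,-0.014,0,0.015,0,0,0,-0.013,0,0,0,0,0,-0.008,0,0,0,0,0,0,0,0,0]}}

```text
t: 21.27
eef_pos: [0.4343, -0.1344, 0.0361]
ee_rot: [3.128, -0.008, 1.538]
force: [0.5, 0.8, 0.6]
width: 0.0006
```

Run:
```python
from h import *
theta()
print(proj("scene",toW(FX,[-.062,0,.04])))
for c in("scene",):
  for n in("nest_wall","nest_pocket","adapter_mid"): print(n,finder.landmark_of(c,n)[:1])
```

```text
bar_handle 0.77 theta 1.35 err px 1.5
bar_foot 0.97 theta 1.37 err px 3.3
counterweight 0.61 theta 1.23 err px 3.0
[ 0.4355 -0.1343  0.0374] [-0.5 -0.6 -0.2] [ 3.126 -0.008  1.538] 21.4667
[[330.37249027 296.32185196]]
nest_wall [{'point': [333.6, 297.3], 'conf': 0.73}]
nest_pocket [{'point': [352.2, 281.5], 'conf': 0.71}]
adapter_mid [{'point': [349.5, 281.0], 'conf': 0.53}]
```

>>> {"method": "apply_moves", "body": {"increments": [0,-0.005,-0.006,0,0,0,0,-0.006,0,0,0,0,0,-0.006,0,0,0,0,0,-0.006,0,0,0,0,0,-0.006,0,0,0,0,0,-0.006,0,0,0,0,0,-0.006,0,0,0,0,0,-0.006,0,0,0,0]}}

```text
t: 22.28
eef_pos: [0.4357, -0.1857, 0.0311]
ee_rot: [3.125, -0.008, 1.539]
force: [0.4, -0.1, -0.3]
width: 0.0003
```

```bash
cat >> h.py <<'E'
def nest():
    optics.grab_frame("scene"); g=np.arange(-.12,.03,.001)
    for n,l in dict(nest_wall=[-.062,0,.04],nest_pocket=[0,0,.04],adapter_mid=[0,0,.042]).items():
        d=finder.landmark_of("scene",n)[:1]
        if d:
            e=[np.linalg.norm(proj("scene",toW(FX,[l[0],q,l[2]]))-d[0]["point"]) for q in g]; print(n,round(d[0]["conf"],2),"nest",round(g[np.argmin(e)],3),"err",round(min(e),1))
    s=arm.get_state(); print(s["eef_pos"].round(4),s["force"].round(1))
E
python3 -c "
from h import *
nest()"
```

```text
nest_wall 0.87 nest 0.002 err 0.6
nest_pocket 0.73 nest -0.004 err 1.8
adapter_mid 0.59 nest -0.002 err 1.9
[ 0.4357 -0.1851  0.0311] [ 0.3 -0.1  0.1]
```

The fingers passed above the wall without contact, so the real fingertips are about 25 to 30 mm shorter than stated. That agrees with the wrist view. I'll back off and go lower in small steps, watching the force.

>>> {"method": "apply_moves", "body": {"increments": [0,0.012,0.002,0,0,0,0,0.015,0,0,0,0,0,0.015,0,0,0,0,0,0.008,0,0,0,0,0,0,-0.005,0,0,0,0,0,-0.005,0,0,0,0,0,-0.003,0,0,0]}}

```text
t: 23.07
eef_pos: [0.4363, -0.1324, 0.02]
ee_rot: [3.123, -0.009, 1.54]
force: [0.4, 0.8, -0.6]
width: 0.0003
```

>>> {"method": "apply_moves", "body": {"increments": [0,0,-0.004,0,0,0,0,0,-0.003,0,0,0,0,0,-0.003,0,0,0,0,0,0,0,0,0]}}

```text
t: 23.4
eef_pos: [0.4353, -0.1337, 0.0074]
ee_rot: [3.126, -0.009, 1.539]
force: [-1.3, 0.6, -0.7]
width: 0.0003
```

No contact at TCP z = 0.007, which confirms the short tips. I push toward -y.

>>> {"method": "apply_moves", "body": {"increments": [0,-0.006,0,0,0,0,0,-0.006,0,0,0,0,0,-0.006,0,0,0,0,0,-0.006,0,0,0,0,0,-0.006,0,0,0,0,0,-0.006,0,0,0,0]}}

```text
t: 23.9
eef_pos: [0.4351, -0.1731, 0.0072]
ee_rot: [3.126, -0.009, 1.539]
force: [-1.0, 2.6, -0.7]
width: 0.0007
```

```bash
python3 -c "
from h import *
nest()"
```

```text
nest_wall 0.59 nest -0.008 err 0.9
nest_pocket 0.95 nest -0.009 err 0.2
adapter_mid 0.67 nest -0.002 err 1.3
[ 0.4352 -0.1728  0.0072] [ 0.2  0.4 -0.3]
```

Contact is made and the nest moves. I continue.

>>> {"method": "apply_moves", "body": {"increments": [0,-0.006,0,0,0,0,0,-0.006,0,0,0,0,0,-0.006,0,0,0,0,0,-0.006,0,0,0,0,0,-0.006,0,0,0,0,0,-0.006,0,0,0,0,0,-0.006,0,0,0,0,0,-0.006,0,0,0,0,0,-0.006,0,0,0,0,0,-0.006,0,0,0,0,0,-0.005,0,0,0,0]}}

```text
t: 25.02
eef_pos: [0.4343, -0.243, 0.0072]
ee_rot: [3.127, -0.009, 1.54]
force: [-0.4, 2.7, 0.6]
width: 0.0007
```

```bash
python3 -c "
from h import *
nest()"
```

```text
nest_wall 0.57 nest -0.08 err 0.7
nest_pocket 0.65 nest -0.066 err 65.2
[ 0.4345 -0.2426  0.0072] [ 0.1 -0.2 -0.2]
```

>>> {"method": "apply_moves", "body": {"increments": [0,-0.005,0,0,0,0,0,-0.005,0,0,0,0,0,-0.004,0,0,0,0,0,-0.004,0,0,0,0,0,-0.004,0,0,0,0]}}

```text
t: 25.63
eef_pos: [0.434, -0.2646, 0.0071]
ee_rot: [3.128, -0.01, 1.541]
force: [0.4, 27.2, 6.9]
width: 0.0
```

It is at the end stop (27 N). I retreat and lift clear.

>>> {"method": "apply_moves", "body": {"increments": [0,0.006,0,0,0,0,0,0.012,0,0,0,0,0,0.015,0,0,0,0,0,0.015,0,0,0,0,0,0,0.02,0,0,0,0,0,0.025,0,0,0,0,0,0.025,0,0,0,0,0,0.025,0,0,0,0,0,0.025,0,0,0,0,0,0.025,0,0,0,0,0.03,0.02,0,0,0,0,0.035,0.02,0,0,0,0,0.035,0,0,0,0,0,0.035,0,0,0,0,0,0.035,0,0,0,0,0,0,0,0,0,0]}}

```text
t: 26.97
eef_pos: [0.4312, -0.0349, 0.2024]
ee_rot: [3.121, -0.009, 1.535]
force: [0.6, -0.1, -0.3]
width: 0.0004
```

Run:
```python
from h import *
f=theta(); nest()
optics.grab_frame("top")
for n in ["nest_wall","nest_pocket","adapter_mid","bar_foot","small_bin","spool","cap","pen"]:
    print(n,[(np.round(d["point"]).tolist(),round(d["conf"],2)) for d in finder.landmark_of("top",n)[:1]])
print(proj("top",toW(FX,[[-.062,-.1,.04],[0,-.1,.042]])).round())
cv2.imwrite("pics/end.png",f[:,:,::-1])
```

```text
bar_handle 0.8 theta 1.39 err px 1.1
bar_foot 0.95 theta 1.35 err px 0.2
counterweight 0.58 theta 1.16 err px 2.0
[ 0.4307 -0.0396  0.2017] [0.6 0.1 0.4] [ 3.124 -0.007  1.532] 27.1667
nest_wall 0.62 nest -0.099 err 1.4
nest_pocket 0.45 nest -0.03 err 69.2
adapter_mid 0.71 nest -0.097 err 0.9
[ 0.4308 -0.0406  0.2015] [0.4 0.3 1.1]
nest_wall [([411.0, 292.0], 0.7)]
nest_pocket [([412.0, 258.0], 0.63)]
adapter_mid [([408.0, 264.0], 0.7)]
bar_foot [([368.0, 228.0], 0.94)]
small_bin [([464.0, 277.0], 0.81)]
spool []
cap [([404.0, 322.0], 0.5)]
pen [([309.0, 328.0], 0.66)]
[[411. 292.]
 [411. 260.]]
```

```bash
python3 -c "
from h import *
optics.grab_frame('scene'); print(finder.landmark_of('scene','spool')[:1],finder.landmark_of('scene','small_bin')[:1]); print(arm.job_done())"
```

```text
[{'point': [269.6, 262.0], 'conf': 0.87}] [{'point': [447.4, 357.2], 'conf': 0.81}]
the job is handed in; nothing more can be done
None
```

The job is done and handed in at about 27 s. I pushed the hold-down arm up past its balance point and it now stays against its raised stop. Then I pushed the nest, with the adapter in its pocket, along the track to the stop at the bin end.

**Last checks**
- **Hold-down arm:** the foot reads about 1.35 rad and the handle about 1.39. The counterweight reads 1.16, at lower confidence.
- **Nest and adapter:** the scene camera puts the nest at -0.099 m and the adapter at -0.097 m. The top camera matches the expected end position within a few pixels. The push met the end stop with about 27 N. One low-confidence scene reading of the pocket (-0.03 m, 69 px off) was a false detection.
- **Bin, cap and pen:** unchanged within about 2 px.
- **Spool:** the top camera did not find it at the end. The scene camera shows it 7 px off the first reading, which I take as detection noise because the tool never went near it.
- **Tool:** it touched nothing at the end.

**What went wrong on the way**
- **Handle:** the first pushes slipped over it, and the arm fell back down each time. Wrist forces reached about 30 N. I succeeded by tilting the gripper about 48° forward, with the jaws part open around the arm tube.
- **Fingertips:** they act about 25–30 mm shorter than the stated 11 mm ahead of the TCP. At 31 mm TCP height they passed over the nest wall without touching it.
- **Final picture:** I could not view it because the limit of 12 was used up, so the end state rests on the trained networks and the force readings.

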